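# Close up the blood analyser and start the run

### The arm

A 6-joint arm with a two-finger parallel gripper is mounted at the origin on the work surface. World frame = base frame: x ahead of the robot, y to its left, z up, the work surface at z = 0. Lengths are in m, angles in rad, forces in N, time in s.
With the tool pointing down it reaches from about 0.275 to 0.825 m from the base axis. Payload 4.9 kg.
Tool frame: the origin (TCP) lies midway between the tips of the shut fingers; the grasp point (between the pads) lies 19 mm behind it (grip_point_offset is the distance from the TCP to the grasp point, in m); z points along the fingers, x is the direction in which the jaws open and shut, and the axes are right-handed (so a half turn about z gives the same grasp; the last joint's range is limited). The gripper opens to 85 mm and grips with 20 to 120 N. Pads are 22 mm wide; open, the fingers measure 114 mm over their backs; the gripper's body (76 mm by 85 mm) begins 54 mm behind the grasp point. The pads swing forward as they close: fully open they stand 13 mm farther back than shut.
Start: joints at [-1.306, 0.326, -0.193, 1.052, 0, 1.437], TCP at [0.214, -0.507, 0.231] pointing down, gripper open.
Joint ranges: [-2.65, 2.65], [-0.97, 1.79], [-1.3, 1.35], [-1.93, 2.1], [-1.47, 1.37], [-3.14, 3.14]. Speed limits (rad/s): [2.57, 2.57, 3.14, 3.14, 3.14, 3.14].

### API

Orientations are given as a rotation vector (axis times angle).
In Python, from cell import * gives the robot as it stands. Calls block until the motion is done:
- movep(position, orientation): joint-space move of the TCP to a pose.
- move_l(position, velocity=0.15, rot=None, until_force=None): straight line of the TCP; rot=None keeps the orientation; velocity is the mean speed in m/s. With until_force (N) it stops when the force on the tool has changed by that much, and returns True; else False.
- set_joints(angles): joint-space move.
- let_go() and grab(newtons=None): open the fingers fully, or close them until they stop; newtons is the grip in N (None keeps the last).
- sleep(seconds).
- ik(position, orientation): joint angles nearest the present ones, or None.
- get_state(): the state.
- grab_frame(name): name is "side" or "top" or "wrist"; returns a dict with "img" (400x640x3 uint8, red, green, blue), "fx", "fy", "cx", "cy" (pixels), "cam_to_world" (4x4, takes a point from camera to world coordinates); the wrist camera has in their place "T_tool_cam" (4x4, takes a point from camera to tool coordinates, whose origin is the TCP and whose axes are the tool frame's). Camera axes: x right, y down, z forward; pixel columns grow to the right and rows downward; lengths in m; the calibration is good to about 2 mm. The wrist camera is an equidistant fisheye: a pixel r from the principal point sees the ray r / f radians off the axis. A picture is of the moment at which its call begins: read the wrist's pose just before it. There is no depth.
A pose or a line that the arm cannot do raises MotionError and nothing moves.
- sign_off(): hands the job in, once; it reports no verdict.
Trained networks look in the newest picture that a camera, given by its name, has taken for a name from the list of things; names that differ only in an ending like _2 or _b are one class to them, and where a whole thing is asked for, a point or a joint stands for the part that bears it (a point fixed in the world has none). Each returns a list of dicts, best first, with "score" (0 to 1); they miss things now and then, are a little off and sometimes report something else, mostly with a low value. They report only what shows in the picture. A call takes as long as a camera call.
- spot_in(camera, name): "centre" ([column, row] in pixels, amid what is visible of it).
- silhouettes(camera, name): "mask" (400x640 bool, what is visible of it) and "centre" ([column, row] in pixels, amid what is visible of it).
- tip_of(camera, name): "centre" ([column, row] in pixels: a listed point, or the origin of a listed thing).
The state is a dict: "clock": time; "q": joint angles; "joint_velocities": joint speeds; "tau": joint torques, N m; "position": TCP position; "eef_rot": TCP orientation; "contact_force": force on the tool from outside, world axes, zero at the start; "wrist_torque": the same for the moment, N m; "finger_gap": opening from 0.0 (shut) to 1.0 (fully open).
Only numpy, scipy, OpenCV 4.12 (cv2) and the standard library are available. Lean on these libraries where they do the work, as an engineer would, in place of code of your own. Each camera call takes 0.05 s, during which the arm holds its last target.

### The job

The loaded blood analyser has been left open. With the fingertips only, gently push its sample drawer fully home and push its reagent flap down shut, in either order and without slamming them, and once both are shut press the green start button right down and let it come up again. Do not pick up or shove aside the tube rack, the bottle or the specimen jar standing around it.

Things in the scene. Friction and masses are not known exactly. Their poses are not given: they have to be found in the camera images.
- analyser: White and navy benchtop blood analyser, fixed. Origin: on the bench, middle of its front's lower edge; x runs from the front into the machine, z up. Low deck: x 0 to 230, y -130 to 130, 85 mm high; behind it a tower (x 230 to 390, 230 mm high) whose screen juts 20 mm over the deck. Drawer at y -62, flap over the reagent bay at y +64, start button at x 100, y -66 mm.
- sample_drawer (a joint): How far the sample drawer stands out of the analyser's front, in m: 0 fully home, at most 0.11. It slides straight along the analyser's x axis, stays where it is left, and takes about 2 to 4 N to push slowly; a hard stop at 0.
- drawer_front (a point): Centre of the outer face of the drawer's navy front panel, which is upright, 112 mm wide (along the analyser's y), 62 mm high (8 to 70 mm above the bench) and 14 mm thick, flat all over. It moves with the drawer; drawer home, the face stands 14 mm in front of the deck. The green-capped sample cups behind the panel are part of the drawer.
- reagent_flap (a joint): Opening angle of the navy flap over the reagent bay, in rad: 0 shut (lying flat on the deck), growing as its front edge rises, at most 1.3. A stiff hinge holds it at any angle; about 2 to 3 N near its free edge, square to it, moves it.
- flap_hinge (a point): Middle of the flap's hinge axis, fixed on the analyser at x 150, y 64, z 89 mm. The axis is level, along the analyser's y; the flap reaches from it towards the analyser's front (-x) when shut.
- flap_edge (a point): Middle of the flap's free edge, on its upper (outer) face, marked by a thin blue line; moves with the flap. The flap is 130 mm from hinge to edge, 118 mm wide and 8 mm thick (4 mm either side of the plane through the hinge axis). Shut, its top is 93 mm above the bench. The upper face is the one turned to the tower when open.
- start_button (a joint): Travel of the start button in m: 0 up, 0.006 fully down. A spring brings it back up; fully down takes about 5 N.
- start_button_top (a point): Centre of the top of the green round start button (30 mm across) in a grey housing on the deck. It is pressed straight down.
- tube_rack: Loose white tube rack, 90 x 200 mm, 90 mm high over the red and green tube caps; origin at the middle of its underside, long along its y. Leave it alone.
- reagent_bottle: Loose bottle with blue cap, 60 mm across, 140 mm high; origin at the middle of its underside. Leave it alone.
- specimen_jar: Loose jar with orange cap, 52 mm across, 62 mm high, standing in front of the analyser on the flap's side; origin at the middle of its underside. Leave it alone.

How it is judged:
By the outcome, as a careful person would: the job done as asked, in the order asked, and still so for the second after the job is handed in, with the robot touching nothing.
It also fails if it takes over 56 s, if anything falls off the work surface, if the arm or the gripper's body presses on something with over 40 N, if the wrist force passes 120 N, or if a joint passes its speed limit or range.

## Working session

There is one attempt and no reset: what is moved stays moved. The work goes in short steps, each a Python script; the robot and the scene stay as the last script left them, time stands still between calls to the robot, and variables do not carry over. Pictures are saved under pics/ and viewed, and the job is handed in when it is done.

```bash
ls; mkdir -p pics; python3 - <<'E'
from cell import *
import cv2
s=get_state();print(s)
for c in ("side","top","wrist"):
    f=grab_frame(c);cv2.imwrite(f"pics/{c}0.png",f["img"][:,:,::-1])
    print(c,f["fx"],f["fy"],f["cx"],f["cy"],f.get("cam_to_world",f.get("T_tool_cam")))
    for n in ("analyser","drawer_front","flap_hinge","flap_edge","start_button_top","tube_rack","reagent_bottle","specimen_jar"):
        print(n,[(d["score"],d["centre"]) for d in tip_of(c,n)[:2]])
print(get_state()["clock"])
E
```

```text
pics
{'clock': 0.0, 'q': array([-1.30622057e+00,  3.26936256e-01, -1.93595317e-01,  1.05196272e+00,
       -4.21688720e-05,  1.43659548e+00]), 'joint_velocities': array([-0.00086337,  0.00092388,  0.0007846 , -0.00111467,  0.0003574 ,
        0.00064772]), 'tau': array([ 6.71793509e-05, -4.43398690e+01,  2.62439704e+01,  1.56183599e-02,
       -1.24619187e-04,  1.66581602e-07]), 'position': array([ 0.21340705, -0.50628735,  0.23050162]), 'eef_rot': array([-2.61652338e+00,  1.73682742e+00,  2.04779739e-03]), 'contact_force': array([ 0.29382633, -0.50232642,  0.0030625 ]), 'wrist_torque': array([-0.03978446, -0.02088319,  0.00457464]), 'finger_gap': 1.0008555489629232}
side 467.90477841914884 467.90477841914884 320.7482066268102 208.1276837118316 [[ 0.91171165 -0.31532525  0.2633474   0.31606833]
 [-0.41062774 -0.67927469  0.60825221 -0.5018828 ]
 [-0.01291206 -0.66268837 -0.74878395  0.81756374]
 [ 0.          0.          0.          1.        ]]
analyser [(0.74, [341.9, 268.5])]
drawer_front [(0.95, [357.6, 210.6])]
flap_hinge [(0.55, [404.5, 269.5]), (0.29, [287.5, 242.8])]
flap_edg
[... 539 characters left out ...]
ap_hinge [(0.57, [432.7, 241.2])]
flap_edge [(0.72, [429.6, 197.3])]
start_button_top [(0.57, [365.2, 235.0])]
tube_rack [(0.8, [196.1, 235.3])]
reagent_bottle [(0.84, [245.3, 147.3])]
specimen_jar [(0.61, [398.2, 137.6])]
wrist 309.70691628693146 309.70691628693146 317.45208212741863 200.94166144845624 [[ 9.99999728e-01  6.32625788e-04  3.77876686e-04  4.38079826e-04]
 [-7.21305409e-04  9.45256443e-01  3.26327651e-01 -8.51837961e-02]
 [-1.50747085e-04 -3.26327835e-01  9.45256643e-01 -1.42397307e-01]
 [ 0.00000000e+00  0.00000000e+00  0.00000000e+00  1.00000000e+00]]
analyser []
drawer_front []
flap_hinge []
flap_edge []
start_button_top []
tube_rack []
reagent_bottle []
specimen_jar []
1.35
```

View pics/side0.png

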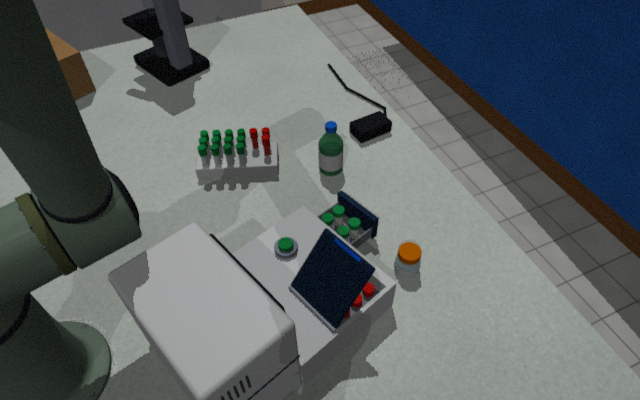

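View pics/top0.png

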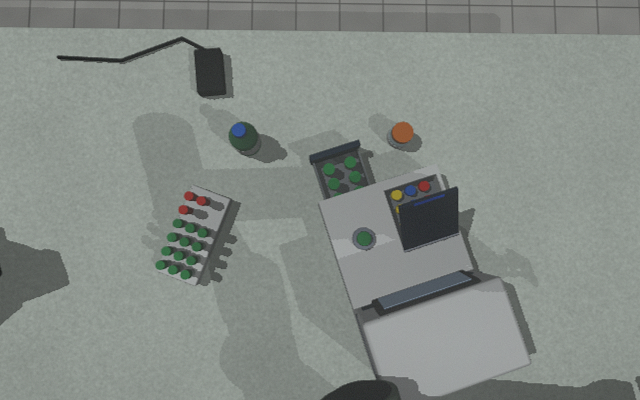

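Top view: the analyser's front faces away from the robot (drawer panel ≈ (335,152), button ≈ (364,238), flap edge ≈ (430,200)). I'll zoom in for a precise fit.

```bash
python3 - <<'E'
import cv2
a=cv2.imread("pics/top0.png")[120:320,295:495];b=cv2.imread("pics/side0.png")[180:340,200:420]
cv2.imwrite("pics/topz.png",cv2.resize(cv2.convertScaleAbs(a,alpha=1.6),(600,600),interpolation=cv2.INTER_CUBIC))
cv2.imwrite("pics/sidez.png",cv2.resize(cv2.convertScaleAbs(b,alpha=1.6),(770,560),interpolation=cv2.INTER_CUBIC))
E
```

```text
(no output)
```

View pics/topz.png

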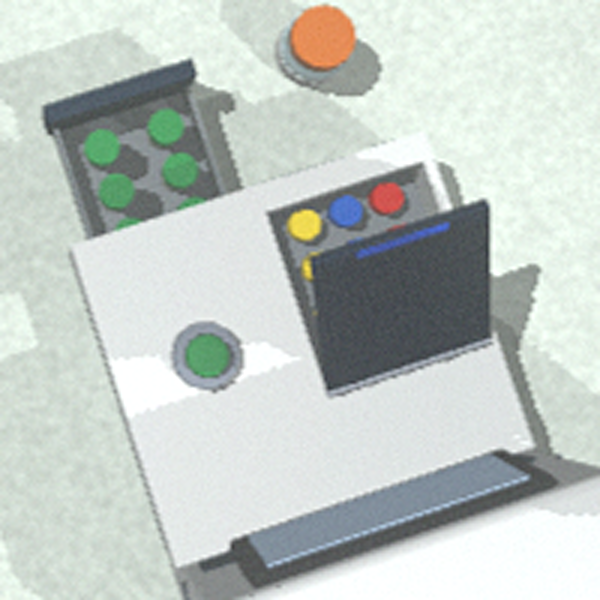

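View pics/sidez.png

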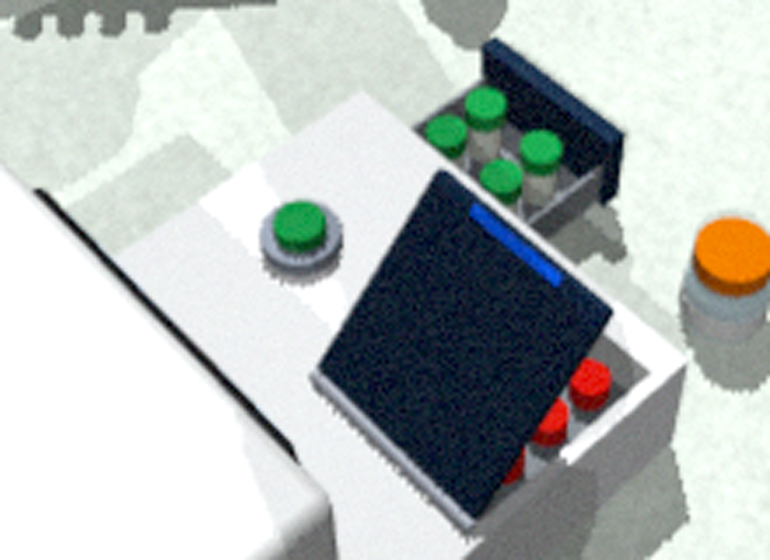

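```bash
cat > fit.py <<'E'
import numpy as np
from scipy.optimize import least_squares
K={"side":(467.905,320.748,208.128,np.array([[0.91171165,-0.31532525,0.2633474,0.31606833],[-0.41062774,-0.67927469,0.60825221,-0.5018828],[-0.01291206,-0.66268837,-0.74878395,0.81756374],[0,0,0,1]])),
"top":(456.277,321.995,191.699,np.array([[0.00150852,-0.99636553,0.08516725,0.48362757],[-0.99974826,-0.00340922,-0.02217625,0.12934237],[0.02238601,-0.08511236,-0.99611985,1.02574024],[0,0,0,1]]))}
def proj(c,P):
    f,cx,cy,T=K[c]; p=T[:3,:3].T@(P-T[:3,3]); return np.array([cx+f*p[0]/p[2],cy+f*p[1]/p[2]])
def model(n,v):
    d,t,zb=v[3:6]
    H=np.array([.15,0,.089]); u=np.array([-np.cos(t),0,np.sin(t)]); nn=np.array([np.sin(t),0,np.cos(t)])
    return {"c0":[0,-.13,.085],"c1":[0,.13,.085],"b":[.1,-.066,zb],"d0":[-.014-d,-.118,.07],"d1":[-.014-d,-.006,.07],
     "e0":H+.13*u+.004*nn+[0,.005,0],"e1":H+.13*u+.004*nn+[0,.123,0],"em":H+.13*u+.004*nn+[0,.064,0]}[n]
def W(v,p):
    c,s=np.cos(v[2]),np.sin(v[2]); p=np.asarray(p); return np.array([v[0]+c*p[0]-s*p[1],v[1]+s*p[0]+c*p[1],p[2]])
tz=lambda u,v:(295+u/3,120+v/3); sz=lambda u,v:(200+u/3.5,180+v/3.5)
obs=[("top","c0",tz(72,243)),("top","c1",tz(425,135)),("top","b",tz(208,356)),("top","d0",tz(45,106)),("top","d1",tz(192,62)),("top","e0",tz(313,255)),("top","e1",tz(488,203)),
("side","c0",sz(362,93)),("side","c1",sz(685,362)),("side","b",sz(300,222)),("side","d0",sz(490,40)),("side","d1",sz(622,135)),("side","e0",sz(440,172)),("side","e1",sz(612,312))]
if __name__=="__main__":
    r=lambda v:np.concatenate([proj(c,W(v,model(n,v)))-o for c,n,o in obs])
    s=least_squares(r,[.5,.1,-2.9,.06,.8,.1],loss="soft_l1")
    v=s.x;print(v.round(4))
    for (c,n,o),e in zip(obs,r(v).reshape(-1,2)):print(c,n,e.round(1))
    for n in("b","d0","d1","em"):print(n,W(v,model(n,v)).round(4))
    np.save("fit.npy",v)
    from itertools import product
    # loose things on bench: image rays at given z
    def ray(c,px,z):
        f,cx,cy,T=K[c];d=T[:3,:3]@np.array([(px[0]-cx)/f,(px[1]-cy)/f,1]);return T[:3,3]+d*(z-T[2,3])/d[2]
    print("jar",ray("top",(402.5,132),.062),ray("side",(410,250),.062))
    print("bottle",ray("top",(238,131),.14))
E
python3 fit.py
```

```text
[ 0.5831 -0.0087 -2.8299  0.0843  0.761   0.105 ]
top c0 [-0.2  0.7]
top c1 [ 0.4 -0.9]
top b [0.  0.1]
top d0 [-0.1  0.9]
top d1 [ 1.1 -0.1]
top e0 [-1.   1.4]
top e1 [ 0.2 -0.4]
side c0 [-0.2 -0.9]
side c1 [0.4 0.1]
side b [-0.8  0.1]
side d0 [ 0.9 -0.8]
side d1 [0.3 0.5]
side e0 [ 0.2 -1.1]
side e1 [0.2 0.4]
b [0.4677 0.0235 0.105 ]
d0 [0.6405 0.1338 0.07  ]
d1 [0.6748 0.0272 0.07  ]
em [ 0.5469 -0.0876  0.1816]
jar [ 0.69562073 -0.06528971  0.062     ] [ 0.69735692 -0.06456954  0.062     ]
bottle [0.67837853 0.27472565 0.14      ]
```

Fit residuals are about 1 px, with the drawer out by 84 mm and the flap at 0.76 rad. Next I'll write helpers and check IK on the planned waypoints.

```bash
cat > h.py <<'E'
from cell import *
import numpy as np
from fit import W,model
from scipy.spatial.transform import Rotation as R
v=np.load("fit.npy")
c,s=np.cos(v[2]),np.sin(v[2])
ax=np.array([c,s,0]);ay=np.array([-s,c,0])
RV=R.from_matrix(np.c_[ay,ax,[0,0,-1]]).as_rotvec()
A=lambda x,y,z:W(v,[x,y,z])
def fl(r,t,h=.004): return A(.15-r*np.cos(t)+h*np.sin(t),.064,.089+r*np.sin(t)+h*np.cos(t))
def st(): 
    q=get_state(); print(round(q["clock"],2),q["position"].round(4),"F",q["contact_force"].round(1),"gap",round(q["finger_gap"],3))
E
python3 - <<'E'
from h import *
t=v[4]
P={"up":[.3,-.45,.33],"via":[.55,-.3,.33],"fa":fl(.112,t)+[0,0,.05]-0*ax,"f0":fl(.112,t),"f1":fl(.112,0),"fu":A(.04,.064,.25),"da":A(-.15,-.07,.2),"d0":A(-.15,-.07,.035),"d1":A(-.025,-.07,.035),"b":A(.1,-.066,.15)}
for k,p in P.items():
    q=ik(p,RV);print(k,np.round(p,3),None if q is None else np.round(q,2))
E
```

```text
up [ 0.3  -0.45  0.33] [-1.12  0.26 -0.03  1.28 -0.    1.71]
via [ 0.55 -0.3   0.33] [-0.62  0.44  0.22  1.36 -0.    2.21]
fa [ 0.535 -0.092  0.219] [-0.31  0.32 -0.23  1.02 -0.    2.52]
f0 [ 0.535 -0.092  0.169] [-0.31  0.36 -0.31  0.9  -0.    2.52]
f1 [ 0.567 -0.081  0.093] [-0.27  0.49 -0.32  0.76 -0.    2.56]
fu [ 0.565 -0.082  0.25 ] [-0.27  0.35 -0.1   1.11 -0.    2.56]
da [0.704 0.104 0.2  ] [ 0.04  0.66  0.26  1.18 -0.    2.87]
d0 [0.704 0.104 0.035] [ 0.04  0.78  0.06  0.85 -0.    2.87]
d1 [0.585 0.066 0.035] [-0.01  0.59 -0.32  0.66 -0.    2.82]
b [0.468 0.023 0.15 ] [-0.11  0.25 -0.52  0.8  -0.    2.72]
```

```bash
python3 - <<'E'
from h import *
import cv2
t=v[4]
grab(); st()
move_l([.3,-.45,.33],.3); st()
movep([.55,-.25,.33],RV); st()
c0=fl(.115,t)+.011*ax
movep(c0+[0,0,.05],RV); st()
print(move_l(c0-[0,0,.006],.03,until_force=2)); st()
f=grab_frame("side");cv2.imwrite("pics/s1.png",f["img"][:,:,::-1])
f=grab_frame("top");cv2.imwrite("pics/t1.png",f["img"][:,:,::-1])
E
python3 -c "
import cv2,numpy as np
a=cv2.imread('pics/s1.png');b=cv2.imread('pics/t1.png')
cv2.imwrite('pics/c1.png',cv2.resize(np.hstack([a[100:400,150:450],b[100:400,270:570]]),(800,400)))"
```

```text
2.12 [ 0.2136 -0.5068  0.2313] F [0.2 0.2 0.1] gap 0.003
2.74 [ 0.2997 -0.45    0.3292] F [-0.2  0.2 -0.3] gap -0.004
3.96 [ 0.5491 -0.2512  0.3295] F [ 0.1 -0.2 -0.5] gap 0.002
4.75 [ 0.527  -0.0958  0.2222] F [ 0.5 -0.4  0.1] gap -0.003
False
6.77 [ 0.5262 -0.0943  0.1653] F [-0.1  0.   1.2] gap 0.002
```

View pics/c1.png

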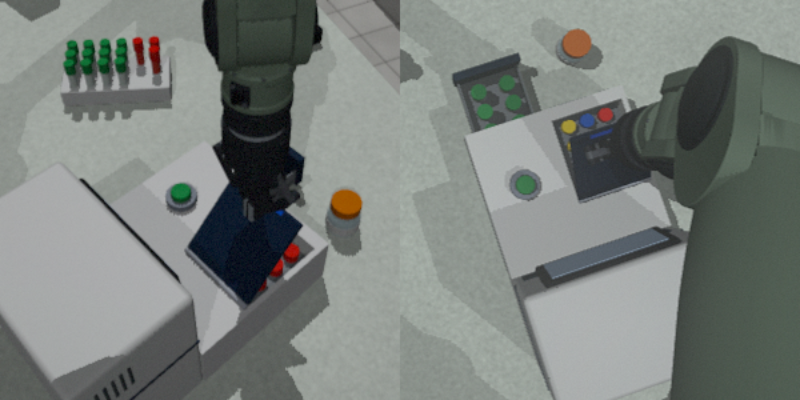

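The fingertips are just touching the flap's upper face near its free edge, so I'll close it.

```bash
python3 - <<'E'
from h import *
import cv2
m=A(.062,.064,.135)   # mid, inside arc
c=lambda t: fl(.115,t)+.011*ax-[0,0,.002]
for t in (.5,.25,.08):
    print(t,move_l(c(t),.035,until_force=12)); st()
print(move_l(A(.046,.064,.088),.012,until_force=8)); st()
sleep(.2); st()
move_l(A(.046,.064,.2),.15); st()
f=grab_frame("side");cv2.imwrite("pics/s2.png",f["img"][:,:,::-1])
f=grab_frame("top");cv2.imwrite("pics/t2.png",f["img"][:,:,::-1])
a=cv2.imread('pics/s2.png');b=cv2.imread('pics/t2.png')
cv2.imwrite('pics/c2.png',cv2.resize(np.hstack([a[100:400,150:450],b[100:400,270:570]]),(800,400)))
E
```

```text
0.5 False
7.78 [ 0.5441 -0.0885  0.1458] F [-0.8  0.3  0.2] gap -0.002
0.25 False
8.75 [ 0.5542 -0.0849  0.1191] F [0.8 0.  0.3] gap -0.002
0.08 False
9.46 [ 0.5582 -0.0839  0.1   ] F [-0.9 -0.3  0.1] gap 0.001
True
10.13 [ 0.5589 -0.0839  0.093 ] F [0. 1. 6.] gap -0.001
10.33 [ 0.5589 -0.0838  0.093 ] F [0.1 0.2 5.6] gap 0.005
11.2 [ 0.5583 -0.0835  0.199 ] F [-1.4 -0.2 -0.1] gap -0.001
```

View pics/c2.png

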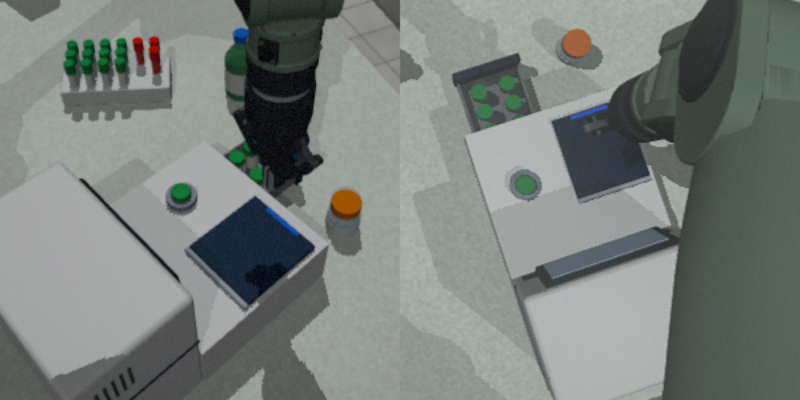

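Flap flat; the fingertips stopped on it at z = 93 mm, as expected. Now the drawer.

```bash
python3 - <<'E'
from h import *
import cv2
def rel(): 
    d=get_state()["position"]-[v[0],v[1],0]; print("  rel x %.4f y %.4f"%(d@ax,d@ay))
y=-.066
movep(A(-.15,y,.2),RV); st()
move_l(A(-.15,y,.038),.15); st()
print(move_l(A(-.104,y,.038),.04,until_force=2.5)); st();rel()
print(move_l(A(-.05,y,.038),.04,until_force=12)); st();rel()
print(move_l(A(-.033,y,.038),.02,until_force=12)); st();rel()
print(move_l(A(-.015,y,.038),.01,until_force=9)); st();rel()
E
```

```text
12.23 [0.705  0.0992 0.1995] F [-0.8  0.6  0.1] gap 0.002
13.47 [0.7065 0.1001 0.0393] F [-0.1 -0.5 -0.3] gap -0.002
True
14.38 [0.6672 0.0879 0.0376] F [-0.4 -0.2 -0.9] gap 0.0
  rel x -0.1097 y -0.0662
False
16.03 [0.6103 0.0695 0.038 ] F [0.8 0.8 0.9] gap 0.001
  rel x -0.0499 y -0.0660
False
17.03 [0.5939 0.0641 0.038 ] F [-0.1  0.4  0.2] gap 0.002
  rel x -0.0326 y -0.0659
True
17.96 [0.5882 0.0623 0.0379] F [ 0.  -0.2 -0.1] gap 0.004
  rel x -0.0267 y -0.0660
```

```bash
python3 - <<'E'
from h import *
import cv2
def rel(): 
    d=get_state()["position"]-[v[0],v[1],0]; print("  rel x %.4f y %.4f"%(d@ax,d@ay), "Fx",round(float(get_state()["contact_force"]@ax),2))
y=-.066
rel()
print(move_l(A(-.013,y,.038),.01,until_force=14)); st();rel()
sleep(.2);rel()
E
```

```text
rel x -0.0267 y -0.0660 Fx 0.04
True
18.55 [0.5884 0.0625 0.0376] F [ 0.8 -0.   0.7] gap 0.002
  rel x -0.0269 y -0.0661 Fx -0.79
  rel x -0.0269 y -0.0661 Fx 0.05
```

The same hard stop at 14 N. I'll back off and check by picture.

```bash
python3 - <<'E'
from h import *
import cv2
y=-.066
move_l(A(-.07,y,.038),.1)
move_l(A(-.09,y,.2),.2); st()
movep(A(.1,-.066,.16),RV); st()
f=grab_frame("wrist");cv2.imwrite("pics/w3.png",f["img"][:,:,::-1])
f=grab_frame("side");cv2.imwrite("pics/s3.png",f["img"][:,:,::-1])
f=grab_frame("top");cv2.imwrite("pics/t3.png",f["img"][:,:,::-1])
a=cv2.imread('pics/s3.png');b=cv2.imread('pics/t3.png')
cv2.imwrite('pics/c3.png',cv2.resize(np.hstack([a[160:360,200:400],b[120:320,290:490]]),(800,400),interpolation=cv2.INTER_CUBIC))
E
```

```text
20.29 [0.6474 0.0816 0.1987] F [-0.1  0.1 -0.4] gap 0.004
21.09 [0.469  0.0234 0.1602] F [0.1 0.6 0.2] gap 0.002
```

View pics/c3.png

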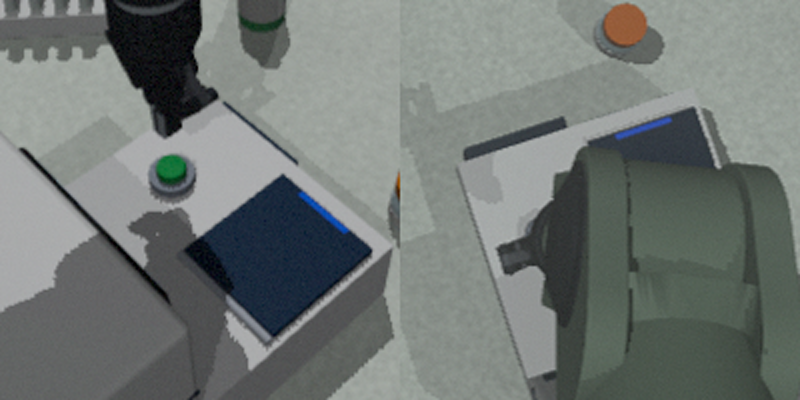

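View pics/w3.png

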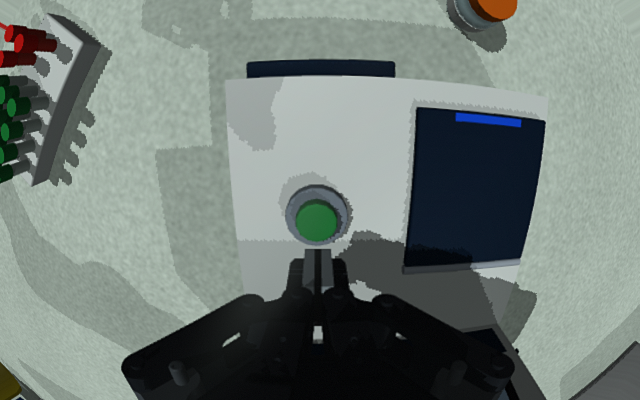

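```bash
python3 - <<'E'
from fit import *
import cv2
v=np.load("fit.npy")
a=cv2.imread('pics/t3.png'); z=8
crop=cv2.resize(a[170:215,310:400],None,fx=z,fy=z,interpolation=cv2.INTER_CUBIC)
for d,col in((0,(0,0,255)),(.003,(0,255,255))):
    w=v.copy();w[3]=d
    p=[tuple(int(i) for i in (proj("top",W(w,model(n,w)))-[310,170]+.5)*z) for n in("d0","d1")]
    cv2.line(crop,p[0],p[1],col,1)
p=[tuple(int(i) for i in (proj("top",W(v,model(n,v)))-[310,170]+.5)*z) for n in("c0","c1")]
cv2.line(crop,p[0],p[1],(0,255,0),1)
cv2.imwrite("pics/dz.png",crop)
E
```

```text
(no output)
```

View pics/dz.png

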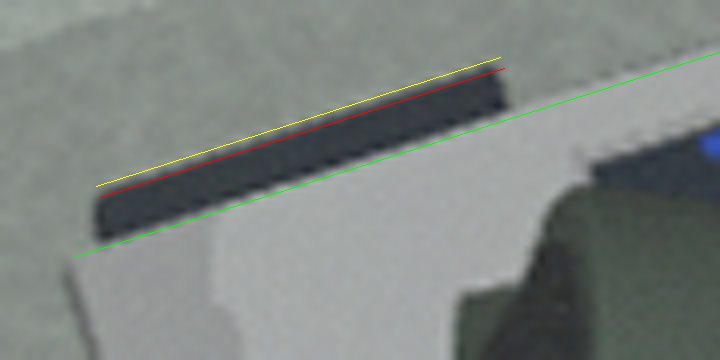

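Drawer face lies on the modelled home line, to within about 1 mm, the same offset as the deck edge. Now the button.

```bash
python3 - <<'E'
from h import *
import cv2
move_l(A(.1,-.066,.112),.1); st()
print(move_l(A(.1,-.066,.1025),.02)); st()
print(move_l(A(.1,-.066,.092),.01,until_force=14)); st()
f=grab_frame("side");cv2.imwrite("pics/s4.png",f["img"][:,:,::-1])
sleep(.2); st()
cv2.imwrite('pics/c4.png',cv2.resize(f["img"][160:310,220:370,::-1],(600,600),interpolation=cv2.INTER_CUBIC))
E
```

```text
21.88 [0.468  0.0235 0.1121] F [ 0.  -0.3  0.1] gap 0.003
False
22.5 [0.4684 0.0234 0.1029] F [ 2.  -0.2  3.7] gap -0.003
True
22.98 [0.4684 0.0234 0.101 ] F [-1.2 -0.   6. ] gap 0.003
23.23 [0.4684 0.0234 0.101 ] F [-1.8  0.   6. ] gap -0.002
```

View pics/c4.png

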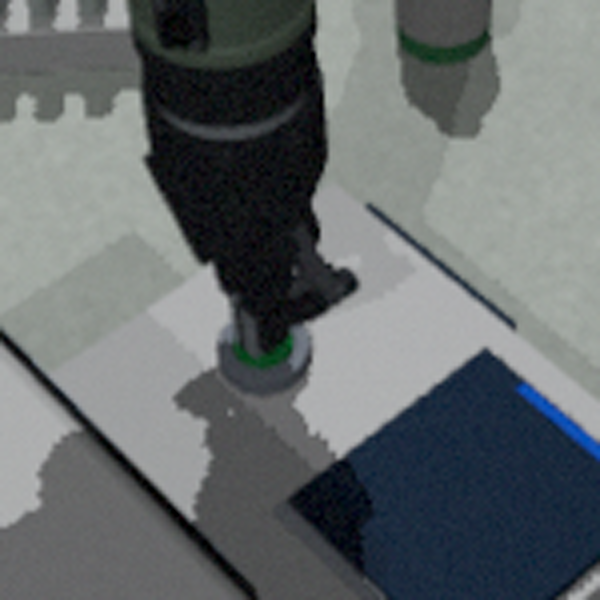

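```bash
python3 - <<'E'
from h import *
def rd():
    F=[];Z=[]
    for _ in range(4): sleep(.04);s=get_state();F.append(s["contact_force"][2]);Z.append(s["position"][2])
    print(round(np.mean(Z),4),round(np.mean(F),2))
rd()
for z in (.1015,.102,.1025,.103,.104,.105,.106,.107,.108,.109,.110):
    move_l(A(.1,-.066,z),.01); rd()
st()
E
```

```text
0.101 7.6
0.1017 4.58
0.102 3.98
0.1024 4.01
0.1029 3.66
0.1039 3.41
0.1049 2.74
0.1059 1.98
0.1069 1.89
0.1079 0.1
0.109 -0.4
0.11 -0.04
28.08 [0.4676 0.0235 0.11  ] F [-0.3  0.2 -0.1] gap -0.002
```

The force/height curve shows about 6 mm travel with a hard stop at the bottom, and a full release. I'll retreat and make a final check.

```bash
python3 - <<'E'
from h import *
import cv2
move_l(A(.1,-.066,.3),.2)
movep([.45,.32,.35],RV); st()
f=grab_frame("side");a=f["img"][:,:,::-1].copy()
g=grab_frame("top");b=g["img"][:,:,::-1].copy()
cv2.imwrite('pics/c5.png',cv2.resize(np.hstack([a[100:380,180:460],b[60:340,180:460]]),(800,400)))
z=6;crop=cv2.resize(b[170:260,310:440],None,fx=z,fy=z,interpolation=cv2.INTER_CUBIC)
from fit import proj
w=v.copy();w[3]=0;w[4]=0
for p,q in (("d0","d1"),("e0","e1"),("c0","c1")):
    P=[tuple(int(i) for i in (proj("top",W(w,model(n,w)))-[310,170]+.5)*z) for n in(p,q)]
    cv2.line(crop,P[0],P[1],(0,0,255),1)
cv2.imwrite('pics/d5.png',crop)
E
```

```text
33.86 [0.45   0.3199 0.35  ] F [-0.2 -0.4  0.6] gap 0.002
```

View pics/c5.png

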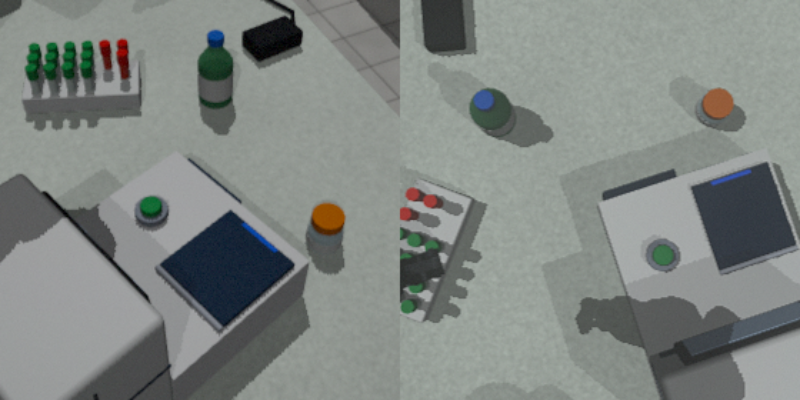

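View pics/d5.png

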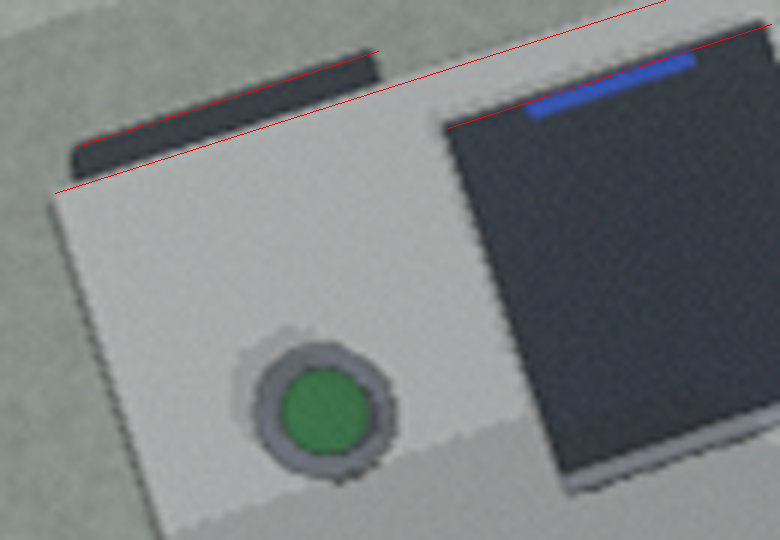

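The drawer and flap edges lie on the model lines for shut, and the rack, bottle and jar are where they were. I'll hand it in.

```bash
python3 - <<'E'
from h import *
sign_off(); st()
E
```

```text
the job is handed in; nothing more can be done
the job is handed in; nothing more can be done
```

I shut the reagent flap, pushed the sample drawer home, then pressed and released the start button, all with closed fingertips. I handed the job in at about 34 s on the robot's clock, with the arm clear of everything.

- **Flap:** the push stopped at z = 93 mm, which is the shut height, and the fingertips still read about 6 N there. The final top picture shows its edge on the model's shut line.
- **Drawer:** it met a hard stop, and a second push to 14 N did not move it. The stop came about 1.4 mm earlier than my fit predicted, and the force reading fell back to about 0 afterwards, unlike on the flap. In the pictures its face lies within about 1 mm of the home line, about the same offset as the fixed deck edge, so I put this down to calibration error.
- **Button:** it moved about 6 mm to a hard stop at z = 101 mm. While lifting slowly, the spring force fell to 0 by z = 108 mm, so it came fully back up.
- **Surroundings:** the tube rack, bottle and jar look unmoved in the final pictures, judged by eye.

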